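# Crank a rail module tight in the wiring fixture

## Task

Stand the black module with the green terminal strips upright on the fixture's bed, between the jaw and the end stop. Then turn the crank clockwise by its red spinning grip until the jaw has pushed the module against the end stop and holds it firmly, but stop as soon as you clearly feel it tighten, so that the housing is not crushed. Then let go; leave the two other modules where they stand.

Things in the scene. Friction and masses are not known exactly. Their poses are not given: they have to be found in the camera images.
- fixture: Clamping fixture fixed to the table: plate 120 (x) x 340 (y) x 15 mm; origin: centre of its underside, z up. Grey gearbox 95 x 100 mm on the -y end, top 82 mm up (boss to 88). Over y = -35..155 mm the bed (plate top) has 2 ribs along y, 6 mm high, inner faces at x = -32 and +32 mm. Across it an end stop 44 mm high: its face is at y = 105..120 mm, different every time and not measured.
- bed (a point): Point on the bed's surface (15 mm above the table), midway between the ribs, at fixture y = 45 mm: the place to set the module down. It then has 15 to 40 mm free towards the jaw, whose face starts at fixture y = -17..7 mm, and 37 to 53 mm towards the end stop.
- jaw: Steel jaw with a sprung rubber face pad (gives 1 mm per 15 N), 56 wide x 50 mm high, driven by the gearbox. Origin: middle of its face's lower edge, at bed height; axes as the fixture's. Advances along the fixture's +y, 8 mm per radian of crank (50 mm a turn), travel 125 mm. To be moved by the crank only.
- crank (a joint): Crank angle a about its vertical axis, rad, 0 (jaw fully back) to 15.6; grows clockwise seen from above, which closes the jaw. Starts at 1 to 4. The arm points along (cos a, -sin a) in the fixture's x, y. It stays where left; turning it freely takes about 2 N sideways at the grip.
- crank_axis (a point): On the crank's vertical axis, 126 mm above the table (mid-height of the grip). Clamping is felt at the grip: 0.13 N more push per newton of jaw force, rising steeply (0.1 rad adds about 12 N of jaw force). The module is held from 6 N of jaw force on and crushed above 45 N; 2 to 3 N more push than when turning freely is right. About 15 N stays locked in after letting go.
- grip: Red upright cylinder, 22 mm diameter, 44 mm high (104 to 148 mm above the table), spinning freely on the end of the steel crank arm. Origin: its centre, 60 mm from the crank axis. Its own rotation does not matter.
- module: Black module with two green terminal strips on top: box 58 (x) x 45 (y) x 62 mm high, strips to 65 mm (top 7 mm narrower, 40 x 38), 0.15 to 0.35 kg. Origin: centre of its underside, z up. Stands loose on the table at the left. Grip it across its 58 mm; on the bed these sides face the ribs, with 3 mm free on each side. It slides easily along the bed.
- module_orange: Black module of the same size with orange strips; leave it alone.
- module_white: White module of the same size with blue strips; leave it alone.

How it is judged:
By the outcome, as a careful person would: the job done as asked, in the order asked, and still so for the second after the job is handed in, with the robot touching nothing.
It also fails if it takes over 72 s, if anything falls off the work surface, if the arm or the gripper's body presses on something with over 40 N, if the wrist force passes 120 N, or if a joint passes its speed limit or range.

## Robot

A 6-joint arm with a two-finger parallel gripper is mounted at the origin on the work surface. World frame = base frame: x ahead of the robot, y to its left, z up, the work surface at z = 0. Lengths are in m, angles in rad, forces in N, time in s.
With the tool pointing down it reaches from about 0.375 to 0.9 m from the base axis. Payload 3.1 kg.
Tool frame: the origin (TCP) lies midway between the tips of the shut fingers; the grasp point (between the pads) lies 19 mm behind it; z points along the fingers, x is the direction in which the jaws open and shut, and the axes are right-handed (so a half turn about z gives the same grasp; the last joint's range is limited). The gripper opens to 87 mm and grips with 3 to 60 N. Pads are 19 mm wide; open, the fingers measure 117 mm over their backs; the gripper's body (75 mm by 190 mm) begins 51 mm behind the grasp point.
Start: joints at [1.111, 0.527, 1.433, -0, 1.181, -0.178], TCP at [0.173, 0.601, 0.198] pointing down, gripper open.
Joint ranges: [-3.08, 3.08], [-0.75, 2.2], [0.22, 2.44], [-1.43, 4.57], [0, 2.65], [-2.85, 2.85]. Speed limits (rad/s): [2.79, 2.79, 3.14, 3.14, 3.14, 3.14].

## Interface

Orientations are given as a unit quaternion [x, y, z, w].
In Python, from rig import * gives the robot as it stands.
- The arm moves only by the tool drive_tool, never from a script. Its argument "plan" is a list of rows, each an object with "offset": the shift along the tool's x, y, z in cm, a list of three; "delta_rot": the turn, a rotation vector about the tool's x, y, z in degrees, a list of three; "jaw": the finger opening in cm, from 0 to 8.7. In form: [{"offset": [dx, dy, dz], "delta_rot": [wx, wy, wz], "jaw": jaw}, ...]. A call has exactly 8 rows; each row is the pose to reach, as a shift and turn from the pose commanded when the call began, along the tool's axes at that moment; what a row does not reach only later rows make up. A row lasts 1/12 s, in which the tool goes at most 41.7 mm and 7.16 degrees, less where a joint would pass 70% of its speed; a pose out of reach is approached as far as the arm can. A call with a gripper value outside its range is refused whole. The fingers move at their own pace and stop on an object; "squeeze" is the grip in N (left out, the last holds). Time passes only in rows, so rows that repeat a pose let the fingers close, or fill a call up. It gives the time, the measured TCP pose, the force and the opening at its end, in the units of the state.
- get_obs(): the state, without advancing time (a new reading comes with each control period).
- camera(name): name is "scene" or "top" or "wrist"; returns the picture (480x640x3 uint8, red, green, blue); there is no depth.
- calibration(name): a dict with "K" (3x3 intrinsics, pixels), "pose" (4x4, takes a point from camera to world coordinates); the wrist camera has in their place "tool_from_camera" (4x4, takes a point from camera to tool coordinates, whose origin is the TCP and whose axes are the tool frame's). Camera axes: x right, y down, z forward; pixel columns grow to the right and rows downward; lengths in m; the calibration is good to about 2 mm. A picture is of the moment at which its call begins: read the wrist's pose just before it. calibration takes no time and is no camera call.
- hand_in(): hands the job in, once; it reports no verdict.
The state is a dict: "time": time; "q": joint angles; "joint_velocities": joint speeds; "joint_torque": joint torques, N m; "position": TCP position; "tool_rot": TCP orientation; "ft_force": force on the tool from outside, world axes, zero at the start; "moment": the same for the moment, N m; "grip_width": finger opening in m.
Only numpy, scipy, OpenCV 4.12 (cv2) and the standard library are available. Lean on these libraries where they do the work, as an engineer would, in place of code of your own. Each camera call takes 0.05 s, during which the arm holds its last target.

## Working session

There is one attempt and no reset: what is moved stays moved. The work goes in short steps, Python scripts to look and compute and a tool call to move; the robot and the scene stay as the last step left them, time stands still between calls to the robot, and variables do not carry over. Pictures are saved under pics/ and viewed, and the job is handed in when it is done.

Besides the shell and the picture viewer there is one more tool, called after ">>>" as name(argument=value, ...), one argument or row to a line, values as JSON. drive_tool: Moves the arm, as the interface text tells. Its arguments: {"type":"object","properties":{"plan":{"type":"array","items":{"type":"object","properties":{"offset":{"type":"array","items":{"type":"number"}},"delta_rot":{"type":"array","items":{"type":"number"}},"jaw":{"type":"number"}}}},"squeeze":{"type":"number"}},"required":["plan"]}

```bash
ls; mkdir -p pics
cat > h.py <<'E'
from rig import *
import numpy as np, cv2
def save(n,img): cv2.imwrite('pics/'+n+'.png',cv2.cvtColor(img,cv2.COLOR_RGB2BGR))
E
python3 - <<'E'
from h import *
o=get_obs();print(o)
for n in ("scene","top","wrist"):
    save(n+'0',camera(n)); c=calibration(n); print(n,{k:np.round(v,4).tolist() for k,v in c.items()})
E
```

```text
pics
{'time': 0.0, 'q': array([ 1.11145652e+00,  5.28473397e-01,  1.43387723e+00,  3.02639247e-05,
        1.18140798e+00, -1.78456438e-01]), 'joint_velocities': array([ 3.26779577e-05, -1.40746611e-03, -1.30573109e-03, -9.57500409e-04,
       -1.97347660e-03, -5.31382106e-04]), 'joint_torque': array([ 2.28512454e-04, -4.40047252e+01, -1.76592779e+01,  6.33102749e-02,
        5.83349273e-02, -1.72621135e-04]), 'position': array([0.17283993, 0.59981879, 0.19657523]), 'tool_rot': array([ 7.99128924e-01,  6.01158706e-01, -9.73551049e-04,  4.74584697e-04]), 'ft_force': array([-0.08615931,  0.40889692, -0.89680925]), 'moment': array([-0.02399638,  0.02991446, -0.03284055]), 'grip_width': 0.08718958401928134}
scene {'K': [[574.6358, 0.0, 314.5034], [0.0, 574.6358, 242.2871], [0.0, 0.0, 1.0]], 'pose': [[-0.767, 0.5401, -0.3463, 0.897], [0.6414, 0.6587, -0.3933, 0.497], [0.0156, -0.5238, -0.8517, 0.993], [0.0, 0.0, 0.0, 1.0]]}
top {'K': [[619.608, 0.0, 312.3003], [0.0, 619.608, 222.858], [0.0, 0.0, 1.0]], 'pose': [[0.0112, -0.9924, 0.1225, 0.404], [-0.9999, -0.0106, 0.0054, 0.0934], [-0.0041, -0.1226, -0.9925, 1.1297], [0.0, 0.0, 0.0, 1.0]]}
wrist {'K': [[387.708, 0.0, 315.131], [0.0, 387.708, 234.7753], [0.0, 0.0, 1.0]], 'tool_from_camera': [[1.0, -0.0003, -0.0002, -0.0004], [0.0004, 0.9652, 0.2615, -0.071], [0.0001, -0.2615, 0.9652, -0.1875], [0.0, 0.0, 0.0, 1.0]]}
```

View pics/top0.png

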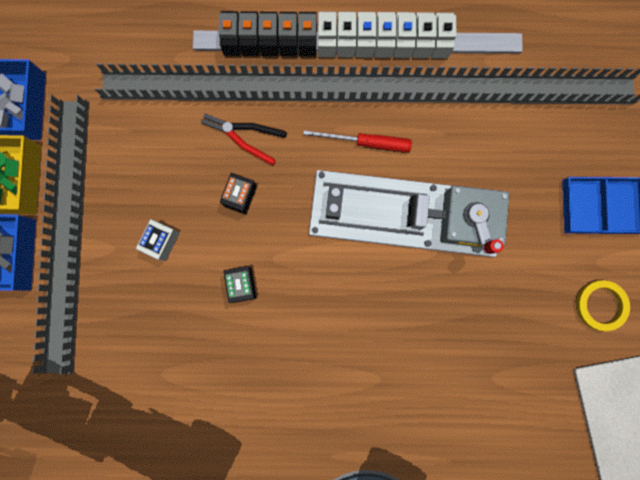

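View pics/scene0.png

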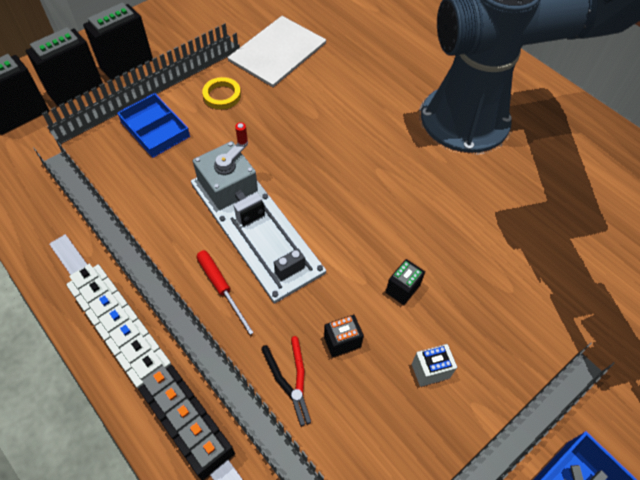

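View pics/wrist0.png

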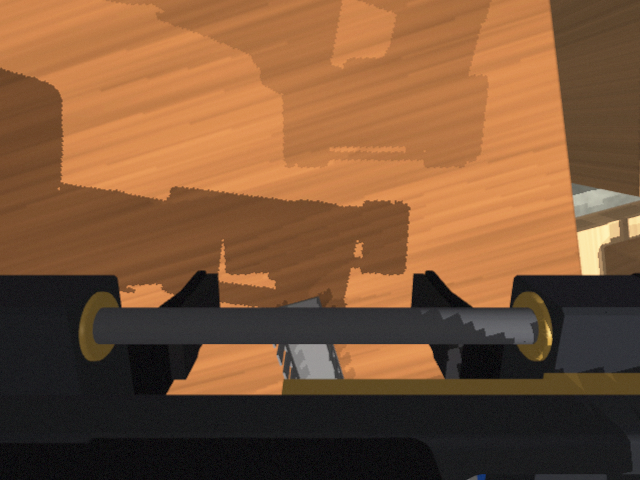

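Run:
```python
from h import *
im=cv2.imread('pics/top0.png')
a=im[160:265,300:520]; cv2.imwrite('pics/c1.png',cv2.resize(a,None,fx=3.6,fy=3.6,interpolation=cv2.INTER_CUBIC))
a=im[160:320,120:280]; cv2.imwrite('pics/c2.png',cv2.resize(a,None,fx=3.6,fy=3.6,interpolation=cv2.INTER_CUBIC))
```

```text
(no output)
```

View pics/c1.png

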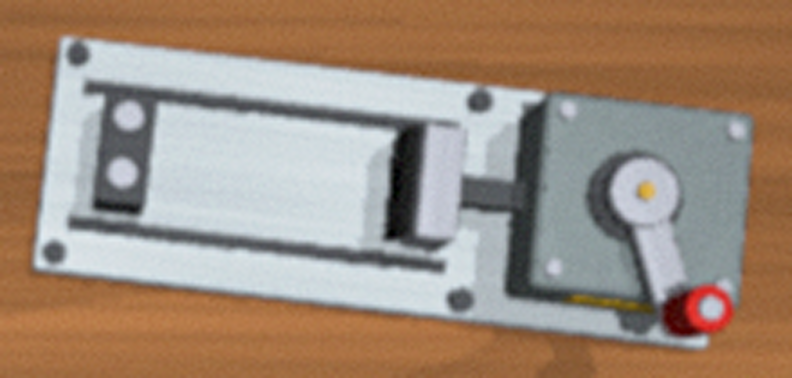

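View pics/c2.png

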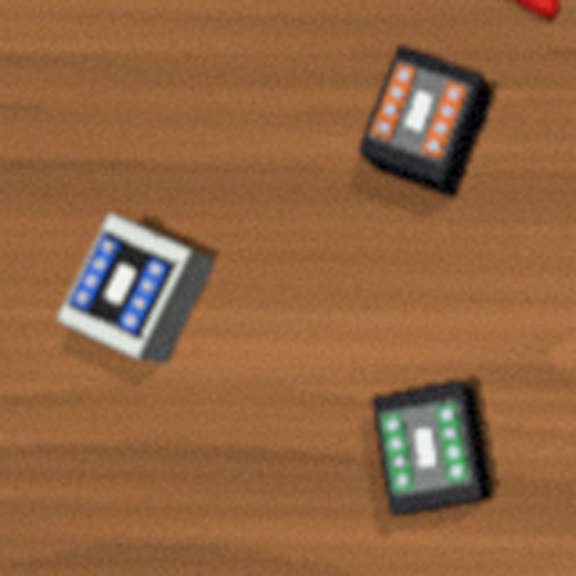

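```bash
cat >> h.py <<'E'
def bp(name,uv,z,cal=None,T=None):
    c=calibration(name); K=c['K']; T=c['pose'] if T is None else T
    r=T[:3,:3]@np.linalg.solve(K,[uv[0],uv[1],1]); t=T[:3,3]
    return t+r*(z-t[2])/r[2]
def proj(name,P,T=None):
    c=calibration(name); T=c['pose'] if T is None else T
    p=T[:3,:3].T@(np.asarray(P)-T[:3,3]); p=c['K']@p; return p[:2]/p[2]
E
cat > m.py <<'E'
from h import *
c1=lambda u,v:(300+(u+.5)/3.6-.5,160+(v+.5)/3.6-.5)
c2=lambda u,v:(120+(u+.5)/3.6-.5,160+(v+.5)/3.6-.5)
b=lambda uv,z: bp('top',uv,z)
TL,BL,BR=[b(c1(*p),.015) for p in((63,37),(35,268),(706,347))]
print('TL',TL,'BL',BL,'BR',BR,np.linalg.norm(TL-BL),np.linalg.norm(BL-BR))
fy=BL-BR; print('yaw from long',np.degrees(np.arctan2(-fy[0],fy[1])));fx=TL-BL;print('short',np.degrees(np.arctan2(fx[1],fx[0])))
c=(TL+BR)/2; print('centre',c)
ax=b(c1(646,190),.092);gr=b(c1(712,307),.148);print('axis',ax,'grip',gr,np.linalg.norm((ax-gr)[:2]))
m=[b(c2(*p),.062) for p in((375,397),(470,380),(490,495),(393,513))]
print(m,np.mean(m,0));d=lambda i,j:np.linalg.norm(m[i]-m[j]);print(d(0,1),d(1,2),d(2,3),d(3,0))
v=m[0]-m[3]+m[1]-m[2];print('mod x yaw',np.degrees(np.arctan2(v[1],v[0])))
v=m[0]-m[1]+m[3]-m[2];print('mod y yaw-90',np.degrees(np.arctan2(-v[0],v[1])))
E
python3 m.py
```

```text
TL [0.6393871  0.09179248 0.015     ] BL [0.52105793 0.10465036 0.015     ] BR [ 0.48498472 -0.23105825  0.015     ] 0.11902569997997223 0.3376411600636587
yaw from long -6.133123647553674
short -6.201542414397034
centre [ 0.56218591 -0.06963289  0.015     ]
axis [ 0.5528456  -0.18237309  0.092     ] grip [ 0.49300985 -0.19542579  0.148     ] 0.061242870961989625
[array([0.45253529, 0.25070242, 0.062     ]), array([0.46115294, 0.20545609, 0.062     ]), array([0.40663638, 0.19466103, 0.062     ]), array([0.39763238, 0.24056768, 0.062     ])] [0.42948925 0.22284681 0.062     ]
0.04605968145787319 0.055575070253226194 0.04678132875377368 0.05583048106792203
mod x yaw 10.828754545984253
mod y yaw-90 10.94142579079387
```

```bash
cat >> h.py <<'E'
from scipy.spatial.transform import Rotation as R
def go(x,y,z,yaw):
    o=get_obs(); Rt=R.from_quat(o['tool_rot']); p=np.array([x,y,z])-o['position']
    c,s=np.cos(np.radians(yaw)),np.sin(np.radians(yaw))
    T=R.from_matrix(np.array([[c,s,0],[s,-c,0],[0,0,-1]]))
    print('off cm',np.round(Rt.inv().apply(p)*100,2),'rot',np.round(np.degrees((Rt.inv()*T).as_rotvec()),2))
def wT():
    o=get_obs(); T=np.eye(4); T[:3,:3]=R.from_quat(o['tool_rot']).as_matrix(); T[:3,3]=o['position']
    return T@calibration('wrist')['tool_from_camera']
E
python3 - <<'E'
from h import *
go(.4295,.2228,.16,10.85)
E
```

```text
off cm [-29.12  35.11   3.72] rot [4.000e-02 9.000e-02 6.306e+01]
```

>>> drive_tool(
  plan=[
    {"offset": [-3.6,4.4,0.5],"delta_rot": [0,0,7],"jaw": 8.7},
    {"offset": [-7.2,8.8,1],"delta_rot": [0,0,14],"jaw": 8.7},
    {"offset": [-10.8,13.2,1.5],"delta_rot": [0,0,21],"jaw": 8.7},
    {"offset": [-14.4,17.6,2],"delta_rot": [0,0,28],"jaw": 8.7},
    {"offset": [-18,22,2.5],"delta_rot": [0,0,35],"jaw": 8.7},
    {"offset": [-21.6,26.4,3],"delta_rot": [0,0,42],"jaw": 8.7},
    {"offset": [-25,30.5,3.4],"delta_rot": [0,0,49],"jaw": 8.7},
    {"offset": [-29.1,35.1,3.7],"delta_rot": [0,0,56],"jaw": 8.7},
  ],
)

```text
time: 0.82
position: [0.3618, 0.325, 0.169]
tool_rot: [0.988, 0.153, -0.0, 0.0]
ft_force: [1.4, 1.2, 0.4]
grip_width: 0.0872
```

Run:
```python
from h import *
go(.4295,.2228,.16,10.85)
```

```text
off cm [ 3.36 11.79  0.9 ] rot [0.   0.01 6.73]
```

>>> drive_tool(
  plan=[
    {"offset": [1,3.4,0.3],"delta_rot": [0,0,3],"jaw": 8.7},
    {"offset": [2,7,0.6],"delta_rot": [0,0,6],"jaw": 8.7},
    {"offset": [3.2,10.5,0.8],"delta_rot": [0,0,6.7],"jaw": 8.7},
    {"offset": [3.2,10.8,0.9],"delta_rot": [0,0,6.7],"jaw": 8.7},
    {"offset": [3.2,10.8,0.9],"delta_rot": [0,0,6.7],"jaw": 8.7},
    {"offset": [3.2,10.8,0.9],"delta_rot": [0,0,6.7],"jaw": 8.7},
    {"offset": [3.2,10.8,0.9],"delta_rot": [0,0,6.7],"jaw": 8.7},
    {"offset": [3.2,10.8,0.9],"delta_rot": [0,0,6.7],"jaw": 8.7},
  ],
)

```text
time: 1.48
position: [0.4237, 0.2349, 0.1603]
tool_rot: [0.995, 0.099, -0.0, -0.0]
ft_force: [-0.3, -0.5, -0.2]
grip_width: 0.0871
```

Run:
```python
from h import *
go(.4295,.2228,.16,10.85)
T=wT(); im=camera('wrist'); save('w1',im)
for z in (.062,):
  for sx in(-1,1):
    for sy in (-1,1):
      a=np.radians(10.85);p=R.from_euler('z',a).apply([sx*.029,sy*.0225,z])+[.4295,.2228,0]
      print(sx,sy,proj('wrist',p,T))
```

```text
off cm [0.33 1.3  0.03] rot [-0.01  0.03  0.5 ]
-1 -1 [282.02954303 270.17278574]
-1 1 [281.19182948 213.88327398]
1 -1 [356.08946267 270.75010235]
1 1 [358.23151573 214.50767591]
```

View pics/w1.png

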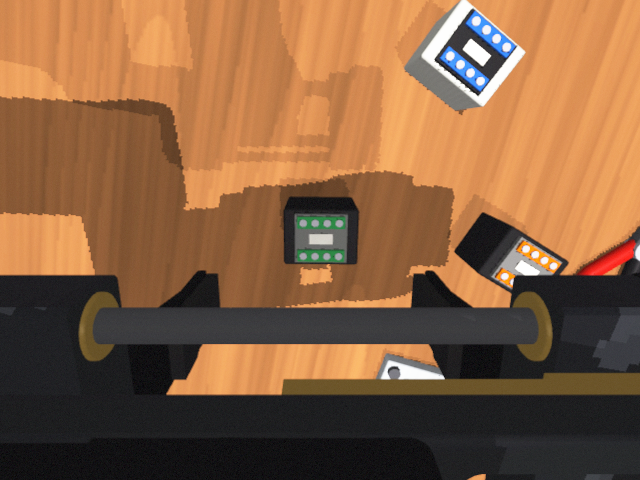

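Run:
```python
import cv2
im=cv2.imread('pics/w1.png')[185:285,260:385]
cv2.imwrite('pics/w1c.png',cv2.resize(im,None,fx=6,fy=6,interpolation=cv2.INTER_CUBIC))
```

```text
(no output)
```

View pics/w1c.png

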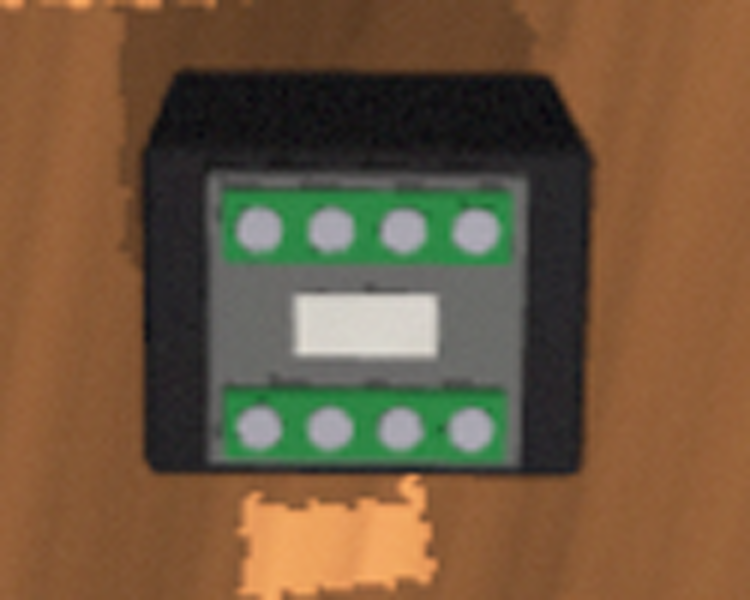

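Run:
```python
from h import *
T=wT()
m=[bp('wrist',(260+(u+.5)/6-.5,185+(v+.5)/6-.5),.062,T=T) for u,v in((145,152),(590,155),(582,470),(150,470))]
print(np.mean(m,0)); d=lambda i,j:np.linalg.norm(m[i]-m[j]);print(d(0,1),d(1,2),d(2,3),d(3,0))
v=m[1]-m[0]+m[2]-m[3];print('yaw',np.degrees(np.arctan2(v[1],v[0])))
go(.4300,.2235,.16,10.85)
```

```text
[0.42973712 0.22756515 0.062     ]
0.055692637265250415 0.041662888003847424 0.05609193881428617 0.04204355980759319
yaw 11.129092752841856
off cm [0.38 1.24 0.03] rot [-0.01  0.02  0.5 ]
```

Run:
```python
from h import *
T=wT()
for z in(.062,.065):
  print(z,bp('wrist',(260+(366.5)/6-.5,185+(326)/6-.5),z,T=T), bp('top',(120+424.5/3.6-.5,160+447.5/3.6-.5),z))
  print(bp('wrist',(260+(367.5)/6-.5,185+(329)/6-.5),z,T=T))
print(get_obs()['joint_velocities'])
```

```text
0.062 [0.42992916 0.22614004 0.062     ] [0.4290024 0.2266457 0.062    ]
[0.43013399 0.22577518 0.062     ]
0.065 [0.42971945 0.22695991 0.065     ] [0.42893206 0.22627145 0.065     ]
[0.42992212 0.22659887 0.065     ]
[-0.00341861 -0.00117384 -0.00231342 -0.00257896 -0.00263585 -0.00082621]
```

Run:
```python
from h import *
go(.4296,.2267,.024,11)
```

```text
off cm [ 0.4   0.92 13.63] rot [-0.01  0.02  0.35]
```

>>> drive_tool(
  plan=[
    {"offset": [0.4,0.9,1],"delta_rot": [0,0,0.4],"jaw": 8.7},
    {"offset": [0.4,0.9,4],"delta_rot": [0,0,0.4],"jaw": 8.7},
    {"offset": [0.4,0.9,7],"delta_rot": [0,0,0.4],"jaw": 8.7},
    {"offset": [0.4,0.9,10],"delta_rot": [0,0,0.4],"jaw": 8.7},
    {"offset": [0.4,0.9,12.4],"delta_rot": [0,0,0.4],"jaw": 8.7},
    {"offset": [0.4,0.9,13.6],"delta_rot": [0,0,0.4],"jaw": 8.7},
    {"offset": [0.4,0.9,13.6],"delta_rot": [0,0,0.4],"jaw": 8.7},
    {"offset": [0.4,0.9,13.6],"delta_rot": [0,0,0.4],"jaw": 8.7},
  ],
)

```text
time: 2.2
position: [0.4299, 0.2257, 0.0233]
tool_rot: [0.996, 0.095, -0.001, 0.0]
ft_force: [0.7, 0.4, -0.7]
grip_width: 0.0872
```

>>> drive_tool(
  plan=[
    {"offset": [0,0,0],"delta_rot": [0,0,0],"jaw": 5},
    {"offset": [0,0,0],"delta_rot": [0,0,0],"jaw": 5},
    {"offset": [0,0,0],"delta_rot": [0,0,0],"jaw": 5},
    {"offset": [0,0,0],"delta_rot": [0,0,0],"jaw": 5},
    {"offset": [0,0,0],"delta_rot": [0,0,0],"jaw": 5},
    {"offset": [0,0,0],"delta_rot": [0,0,0],"jaw": 5},
    {"offset": [0,0,0],"delta_rot": [0,0,0],"jaw": 5},
    {"offset": [0,0,0],"delta_rot": [0,0,0],"jaw": 5},
  ],
  squeeze=20,
)

```text
time: 2.87
position: [0.43, 0.2257, 0.0248]
tool_rot: [0.996, 0.094, -0.0, 0.0]
ft_force: [-2.0, 0.8, 6.4]
grip_width: 0.0578
```

>>> drive_tool(
  plan=[
    {"offset": [0,0,-1],"delta_rot": [0,0,0],"jaw": 5},
    {"offset": [0,0,-3],"delta_rot": [0,0,0],"jaw": 5},
    {"offset": [0,0,-6],"delta_rot": [0,0,0],"jaw": 5},
    {"offset": [0,0,-9],"delta_rot": [0,0,0],"jaw": 5},
    {"offset": [0,0,-11],"delta_rot": [0,0,0],"jaw": 5},
    {"offset": [0,0,-12],"delta_rot": [0,0,0],"jaw": 5},
    {"offset": [0,0,-12],"delta_rot": [0,0,0],"jaw": 5},
    {"offset": [0,0,-12],"delta_rot": [0,0,0],"jaw": 5},
  ],
)

```text
time: 3.53
position: [0.4305, 0.2257, 0.1447]
tool_rot: [0.996, 0.094, 0.001, -0.0]
ft_force: [-0.1, -0.0, -3.9]
grip_width: 0.0578
```

Run:
```python
from h import *
c1=lambda u,v:(300+(u+.5)/3.6-.5,160+(v+.5)/3.6-.5)
b=lambda uv,z: bp('top',uv,z)
C=np.array([.5622,-.0696]);a=np.radians(-6.15);
loc=lambda P:R.from_euler('z',-a).apply(np.r_[P[:2]-C,P[2]])
for n,p,z in (('ribU',(88,88),.021),('ribU',(385,121),.021),('ribL',(72,223),.021),('ribL',(440,266),.021),('stop TR',(155,97),.059),('stop BR',(141,205),.059),('jawTL',(424,124),.065),('jawBL',(413,238),.065),('axis',(646,190),.092),('grip',(712,307),.148),('boss BL',(555,267),.082),('boltTR',(737,128),.082),('boltTL',(568,108),.082)):
  print(n,np.round(loc(b(c1(*p),z))*1000,1))
f=lambda x,y:(R.from_euler('z',a).apply([x,y,0])[:2]+C)
print('bed',f(0,.045))
go(*f(0,.045),.145,-6.15)
T=wT(); save('w2',camera('wrist')); save('top2',camera('top')); print(get_obs()['position'],get_obs()['grip_width'])
```

```text
ribU [ 33.6 153.   21. ]
ribU [34.5  2.6 21. ]
ribL [-35.5 153.   21. ]
ribL [-35.4 -32.   21. ]
stop TR [ 25.9 119.8  59. ]
stop BR [-27.6 120.6  59. ]
jawTL [ 26.9 -10.6  65. ]
jawBL [-29.  -10.8  65. ]
axis [   2.8 -113.1   92. ]
grip [ -55.3 -132.5  148. ]
boss BL [-37.1 -76.2  82. ]
boltTR [  39.2 -156.    82. ]
boltTL [ 39.4 -75.4  82. ]
bed [ 0.56702093 -0.02485898]
off cm [ 8.710e+00  2.718e+01 -2.000e-02] rot [-1.000e-02 -6.000e-02  1.697e+01]
[0.42939654 0.22543583 0.14333261] 0.05774048915582932
```

View pics/w2.png

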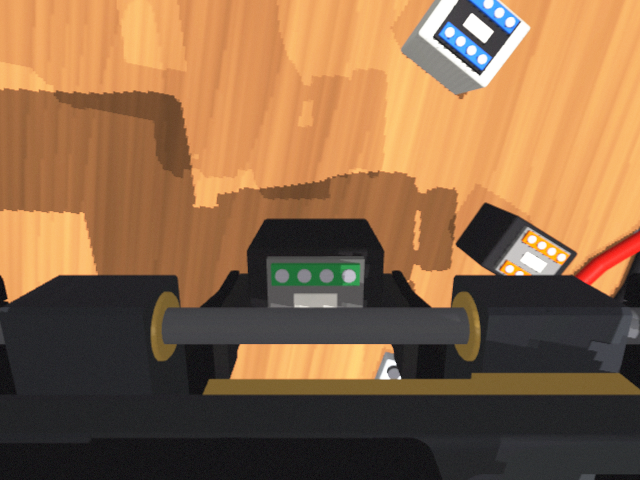

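>>> drive_tool(
  plan=[
    {"offset": [0.5,1.6,0],"delta_rot": [0,0,1],"jaw": 5},
    {"offset": [1.7,5.4,0],"delta_rot": [0,0,4],"jaw": 5},
    {"offset": [3,9.4,0],"delta_rot": [0,0,7],"jaw": 5},
    {"offset": [4.3,13.4,0],"delta_rot": [0,0,10],"jaw": 5},
    {"offset": [5.6,17.4,0],"delta_rot": [0,0,13],"jaw": 5},
    {"offset": [6.8,21.4,0],"delta_rot": [0,0,16],"jaw": 5},
    {"offset": [8,25.2,0],"delta_rot": [0,0,17],"jaw": 5},
    {"offset": [8.6,27.2,0],"delta_rot": [0,0,17],"jaw": 5},
  ],
)

```text
time: 4.3
position: [0.5684, -0.0302, 0.1427]
tool_rot: [0.998, -0.056, 0.001, 0.001]
ft_force: [2.1, 0.7, -3.2]
grip_width: 0.0575
```

>>> drive_tool(
  plan=[
    {"offset": [0,0,0.5],"delta_rot": [0,0,0],"jaw": 5},
    {"offset": [0,0,2],"delta_rot": [0,0,0],"jaw": 5},
    {"offset": [0,0,4],"delta_rot": [0,0,0],"jaw": 5},
    {"offset": [0,0,5.5],"delta_rot": [0,0,0],"jaw": 5},
    {"offset": [0,0,6.5],"delta_rot": [0,0,0],"jaw": 5},
    {"offset": [0,0,6.5],"delta_rot": [0,0,0],"jaw": 5},
    {"offset": [0,0,6.5],"delta_rot": [0,0,0],"jaw": 5},
    {"offset": [0,0,6.5],"delta_rot": [0,0,0],"jaw": 5},
  ],
)

```text
time: 4.97
position: [0.5664, -0.0251, 0.0795]
tool_rot: [0.999, -0.054, 0.0, 0.0]
ft_force: [-0.0, -0.4, -3.0]
grip_width: 0.0575
```

Run:
```python
from h import *
go(.5663,-.0248,.042,-6.15)
save('w3',camera('wrist')); t=camera('top');s=camera('scene')
save('top3',cv2.resize(t[140:280,300:520],None,fx=3.6,fy=3.6,interpolation=cv2.INTER_CUBIC))
save('sc3',cv2.resize(s[120:320,160:360],None,fx=3,fy=3,interpolation=cv2.INTER_CUBIC))
```

```text
off cm [-0.01 -0.03  3.75] rot [ 0.   -0.03 -0.02]
```

View pics/w3.png

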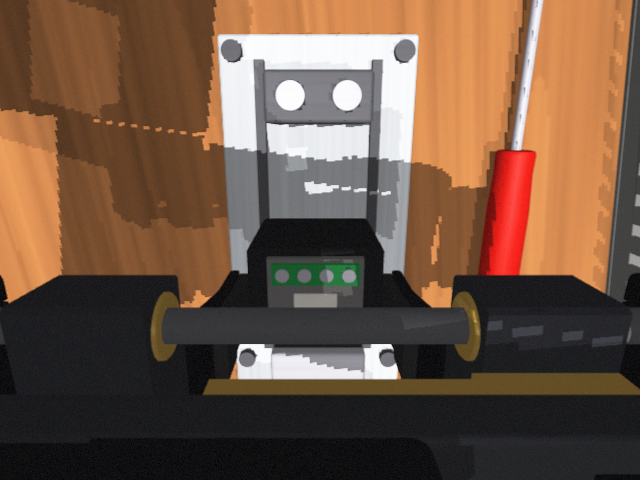

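View pics/top3.png

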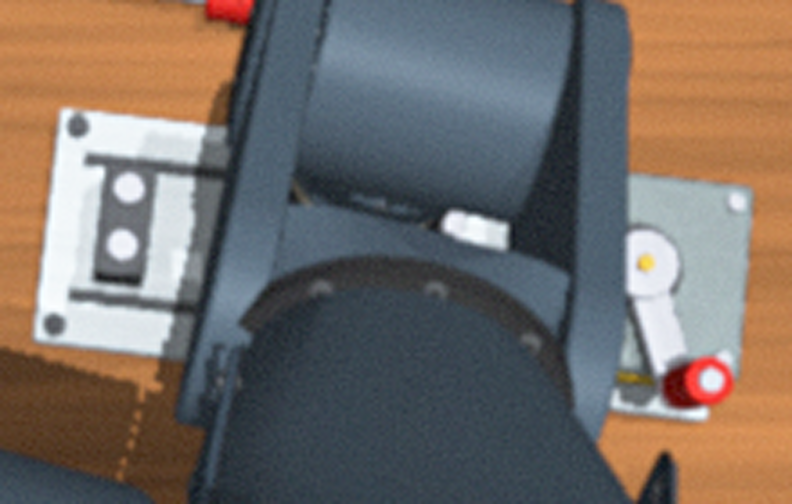

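View pics/sc3.png

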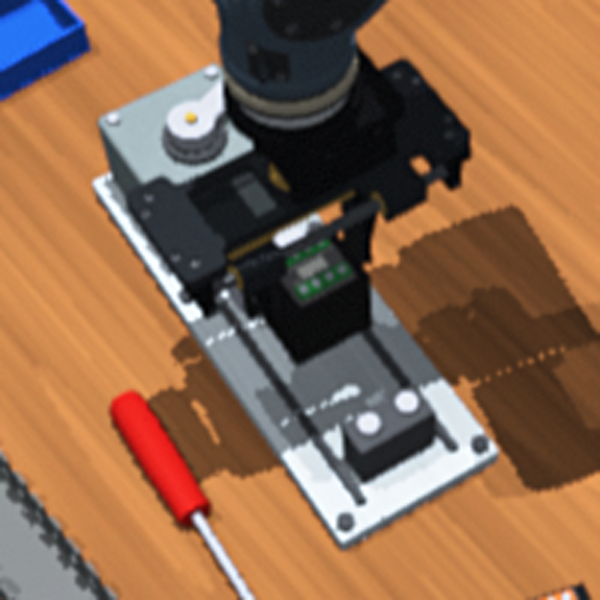

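Run:
```python
import cv2
im=cv2.imread('pics/w3.png')
cv2.imwrite('pics/w3c.png',cv2.resize(im[20:290,200:430],None,fx=2.2,fy=2.2,interpolation=cv2.INTER_CUBIC)) 
a=cv2.resize(im[110:280,230:410],None,fx=4.4,fy=3.5,interpolation=cv2.INTER_CUBIC); cv2.imwrite('pics/w3d.png',a)
```

```text
(no output)
```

View pics/w3d.png

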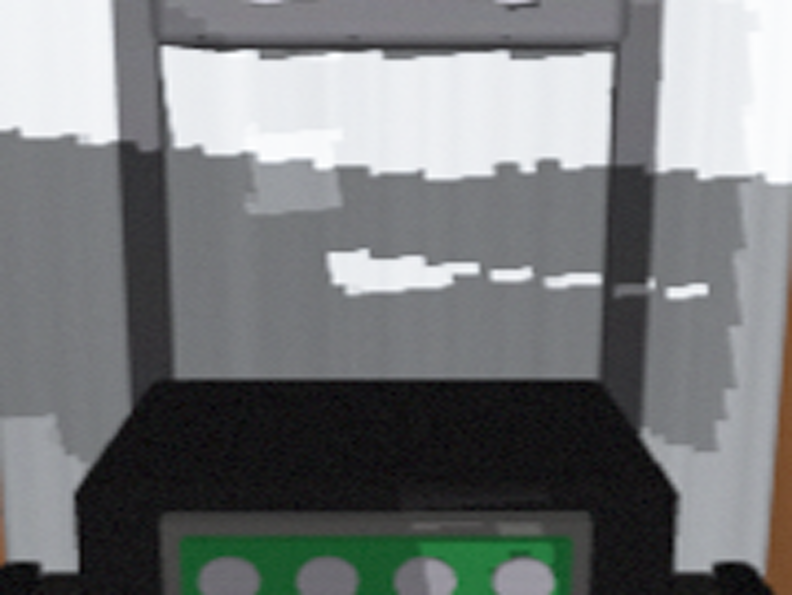

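>>> drive_tool(
  plan=[
    {"offset": [0.1,0,0.5],"delta_rot": [0,0,0],"jaw": 5},
    {"offset": [0.13,0,1.2],"delta_rot": [0,0,0],"jaw": 5},
    {"offset": [0.13,0,2],"delta_rot": [0,0,0],"jaw": 5},
    {"offset": [0.13,0,2.7],"delta_rot": [0,0,0],"jaw": 5},
    {"offset": [0.13,0,3.2],"delta_rot": [0,0,0],"jaw": 5},
    {"offset": [0.13,0,3.6],"delta_rot": [0,0,0],"jaw": 5},
    {"offset": [0.13,0,3.8],"delta_rot": [0,0,0],"jaw": 5},
    {"offset": [0.13,0,3.8],"delta_rot": [0,0,0],"jaw": 5},
  ],
)

```text
time: 5.78
position: [0.5669, -0.0254, 0.0405]
tool_rot: [0.999, -0.054, -0.001, -0.0]
ft_force: [-0.2, 0.7, -3.6]
grip_width: 0.0574
```

Run:
```python
from h import *
print(get_obs()['position'],get_obs()['ft_force'])
save('w4',camera('wrist')[110:400,200:430].repeat(2,0).repeat(2,1)); s=camera('scene')
save('sc4',cv2.resize(s[170:290,210:330],None,fx=5,fy=5,interpolation=cv2.INTER_CUBIC))
```

```text
[ 0.56691167 -0.0253758   0.04050722] [-0.22915488  0.74187955 -3.62478235]
```

View pics/w4.png

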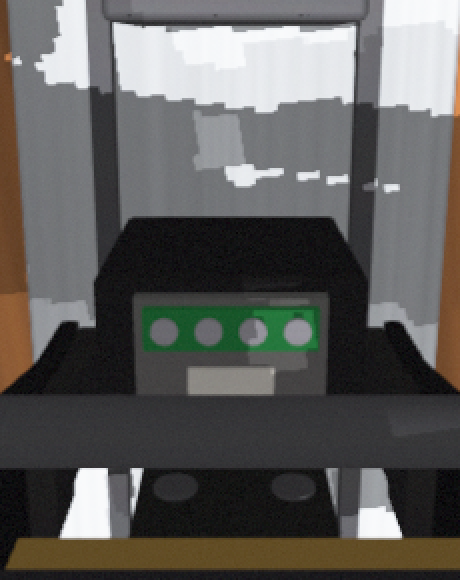

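View pics/sc4.png

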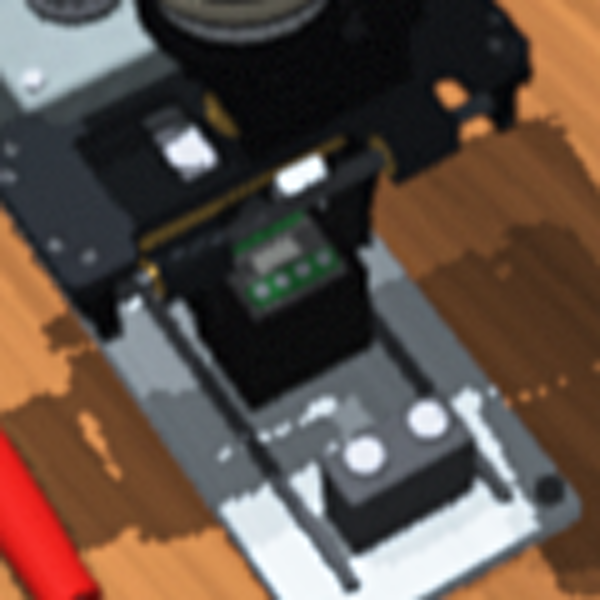

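>>> drive_tool(
  plan=[
    {"offset": [0.02,0,0.1],"delta_rot": [0,0,0],"jaw": 5},
    {"offset": [0.02,0,0.15],"delta_rot": [0,0,0],"jaw": 5},
    {"offset": [0.02,0,0.15],"delta_rot": [0,0,0],"jaw": 5},
    {"offset": [0.02,0,0.15],"delta_rot": [0,0,0],"jaw": 5},
    {"offset": [0.02,0,0.15],"delta_rot": [0,0,0],"jaw": 8.7},
    {"offset": [0.02,0,0.15],"delta_rot": [0,0,0],"jaw": 8.7},
    {"offset": [0.02,0,0.15],"delta_rot": [0,0,0],"jaw": 8.7},
    {"offset": [0.02,0,0.15],"delta_rot": [0,0,0],"jaw": 8.7},
  ],
)

```text
time: 6.55
position: [0.5679, -0.0255, 0.0402]
tool_rot: [0.999, -0.054, 0.0, 0.0]
ft_force: [0.2, 0.0, 0.2]
grip_width: 0.0767
```

>>> drive_tool(
  plan=[
    {"offset": [0,0,0],"delta_rot": [0,0,0],"jaw": 8.7},
    {"offset": [0,0,0],"delta_rot": [0,0,0],"jaw": 8.7},
    {"offset": [0,0,-1],"delta_rot": [0,0,0],"jaw": 8.7},
    {"offset": [0,0,-4],"delta_rot": [0,0,0],"jaw": 8.7},
    {"offset": [0,0,-8],"delta_rot": [0,0,0],"jaw": 8.7},
    {"offset": [0,0,-12],"delta_rot": [0,0,0],"jaw": 8.7},
    {"offset": [0,0,-15],"delta_rot": [0,0,0],"jaw": 8.7},
    {"offset": [0,0,-16],"delta_rot": [0,0,0],"jaw": 8.7},
  ],
)

```text
time: 7.22
position: [0.5706, -0.026, 0.206]
tool_rot: [0.999, -0.054, 0.005, 0.001]
ft_force: [-0.6, -0.6, 0.5]
grip_width: 0.087
```

Run:
```python
from h import *
T=wT(); w=camera('wrist'); save('w5',w); np.save('T5',T)
t=camera('top'); save('top5',t[140:280,300:520].repeat(3,0).repeat(3,1)); print(get_obs()['position'])
s=camera('scene'); save('sc5',cv2.resize(s[120:320,160:360],None,fx=3,fy=3,interpolation=cv2.INTER_CUBIC))
```

```text
[ 0.56919054 -0.02577183  0.20290932]
```

View pics/w5.png

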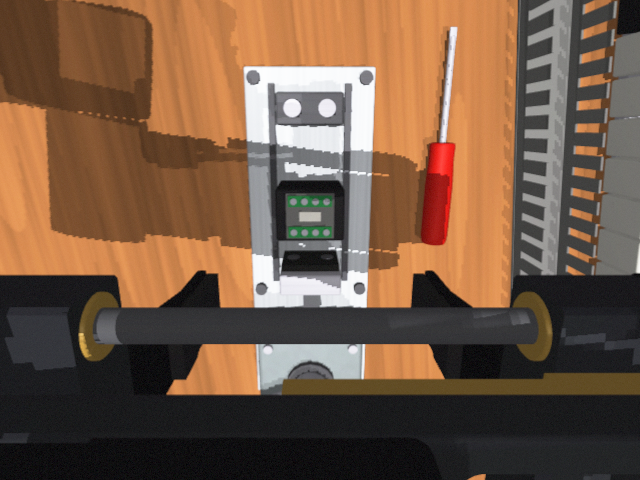

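View pics/sc5.png

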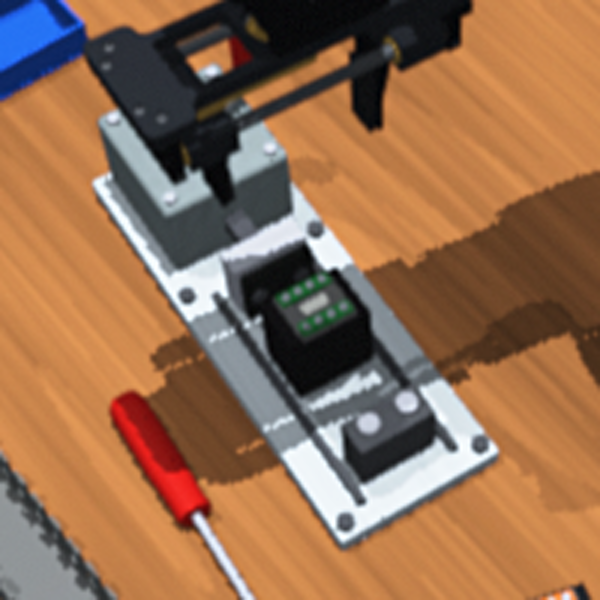

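Run:
```python
from h import *
go(.53,-.175,.25,-6.15)
```

```text
off cm [-2.11 15.28 -4.94] rot [ 0.01 -0.09 -0.04]
```

View pics/top5.png

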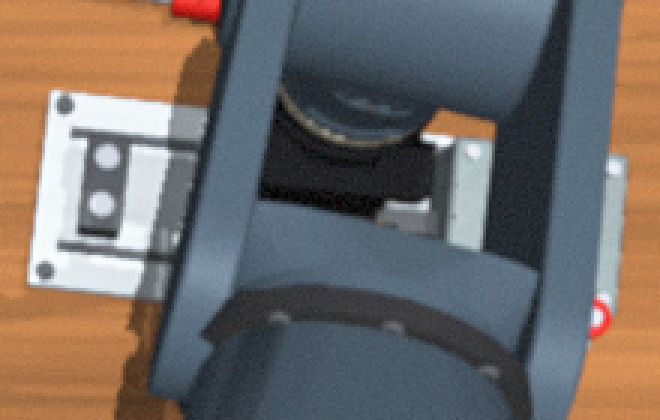

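>>> drive_tool(
  plan=[
    {"offset": [-0.2,1,-1],"delta_rot": [0,0,0],"jaw": 8.7},
    {"offset": [-0.6,4,-2.5],"delta_rot": [0,0,0],"jaw": 8.7},
    {"offset": [-1,7,-4],"delta_rot": [0,0,0],"jaw": 8.7},
    {"offset": [-1.4,10,-4.9],"delta_rot": [0,0,0],"jaw": 8.7},
    {"offset": [-1.8,13,-4.9],"delta_rot": [0,0,0],"jaw": 8.7},
    {"offset": [-2.1,15.3,-4.9],"delta_rot": [0,0,0],"jaw": 8.7},
    {"offset": [-2.1,15.3,-4.9],"delta_rot": [0,0,0],"jaw": 8.7},
    {"offset": [-2.1,15.3,-4.9],"delta_rot": [0,0,0],"jaw": 8.7},
  ],
)

```text
time: 8.03
position: [0.5286, -0.1763, 0.2471]
tool_rot: [0.998, -0.056, -0.002, -0.001]
ft_force: [0.3, 0.7, -0.8]
grip_width: 0.087
```

Run:
```python
from h import *
T=wT(); w=camera('wrist'); save('w6',w); np.save('T6',T)
o=get_obs();print(o['position'],o['ft_force'],abs(o['joint_velocities']).max())
```

```text
[ 0.52892237 -0.17521635  0.24723269] [ 0.01033809 -0.11959523  0.00114514] 0.031064782711875405
```

View pics/w6.png

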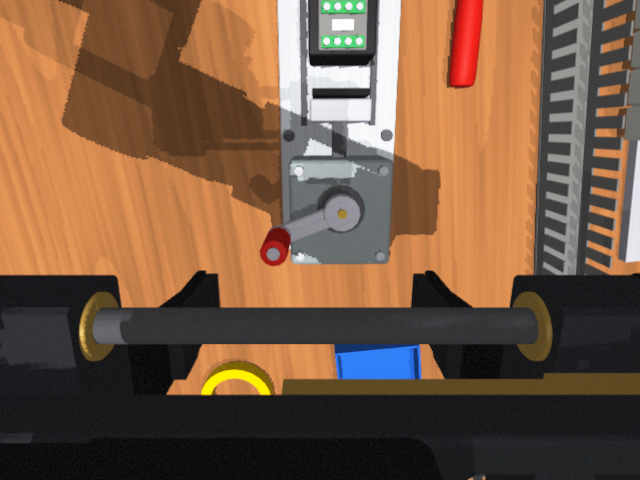

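Run:
```python
import cv2
im=cv2.imread('pics/w6.png')[145:275,250:410]
cv2.imwrite('pics/w6c.png',cv2.resize(im,None,fx=4.5,fy=4.5,interpolation=cv2.INTER_CUBIC))
```

```text
(no output)
```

View pics/w6c.png

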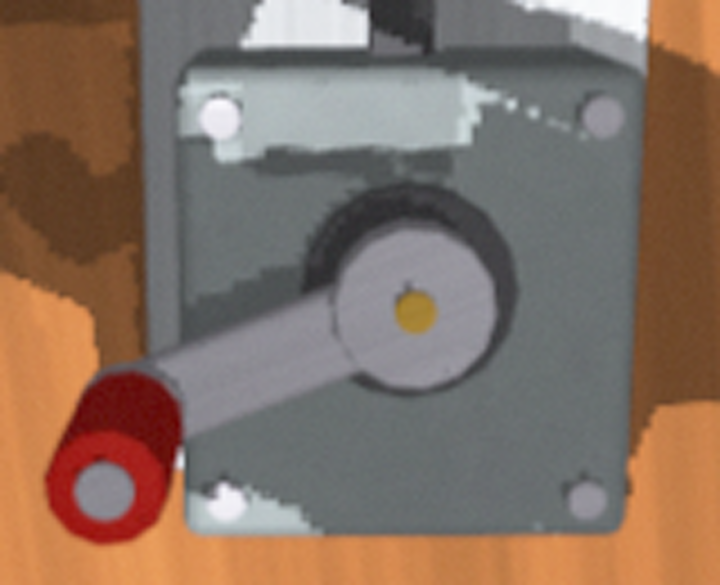

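```bash
cat > m2.py <<'E'
from h import *
T=np.load('T6.npy'); T4=T.copy()
c=lambda u,v:(250+(u+.5)/4.5-.5,145+(v+.5)/4.5-.5)
C=np.array([.5622,-.0696]);a=np.radians(-6.15);
loc=lambda P:R.from_euler('z',-a).apply(np.r_[P[:2]-C,P[2]])*1000
for n,p,z in(('grip',(106,487),.148),('hub',(414,308),.104),('boss',(409,289),.088),('b',(219,118),.083),('b',(601,117),.083),('b',(586,499),.083),('b',(225,500),.083)):
  P=bp('wrist',c(*p),z,T=T);print(n,np.round(P*1000,1),np.round(loc(P),1))
for n,p,z in(('axis',(646,190),.104),('grip',(712,307),.148)):
  P=bp('top',(300+(p[0]+.5)/3.6-.5,160+(p[1]+.5)/3.6-.5),z);print('top',n,np.round(P*1000,1),np.round(loc(P),1))
E
python3 m2.py
```

```text
grip [ 493.8 -193.6  148. ] [ -54.7 -130.6  148. ]
hub [ 551.4 -177.6  104. ] [   0.8 -108.6  104. ]
boss [ 551.4 -177.1   88. ] [   0.8 -108.    88. ]
b [ 517.2 -139.3   83. ] [-37.3 -74.1  83. ]
b [ 593.1 -147.5   83. ] [ 39.  -74.2  83. ]
b [ 584.6 -227.2   83. ] [  39.2 -154.3   83. ]
b [ 508.6 -219.    83. ] [ -37.3 -154.3   83. ]
top axis [ 551.1 -179.2  104. ] [   0.7 -110.1  104. ]
top grip [ 493.  -195.4  148. ] [ -55.3 -132.5  148. ]
```

Run:
```python
from h import *
go(.4934,-.1945,.114,-6.15)
```

```text
off cm [-3.27  2.33 13.33] rot [-0.12  0.2  -0.13]
```

>>> drive_tool(
  plan=[
    {"offset": [-1,1,1],"delta_rot": [0,0,0],"jaw": 5},
    {"offset": [-3,2.3,3],"delta_rot": [0,0,0],"jaw": 5},
    {"offset": [-3.3,2.3,6],"delta_rot": [0,0,0],"jaw": 5},
    {"offset": [-3.3,2.3,8],"delta_rot": [0,0,0],"jaw": 5},
    {"offset": [-3.3,2.3,8],"delta_rot": [0,0,0],"jaw": 5},
    {"offset": [-3.3,2.3,8],"delta_rot": [0,0,0],"jaw": 5},
    {"offset": [-3.3,2.3,8],"delta_rot": [0,0,0],"jaw": 5},
    {"offset": [-3.3,2.3,8],"delta_rot": [0,0,0],"jaw": 5},
  ],
)

```text
time: 8.75
position: [0.4962, -0.1947, 0.1701]
tool_rot: [0.999, -0.053, 0.001, 0.001]
ft_force: [0.4, -0.4, -0.5]
grip_width: 0.0511
```

Run:
```python
from h import *
go(.4934,-.1945,.114,-6.15)
T=wT(); w=camera('wrist'); save('w7',w[100:420,100:520]);print(proj('wrist',[.4934,-.1945,.148],T))
s=camera('scene');save('sc7',cv2.resize(s[90:250,160:320],None,fx=3.7,fy=3.7,interpolation=cv2.INTER_CUBIC))
```

```text
off cm [-0.3   0.    5.61] rot [ 0.07 -0.15  0.02]
[309.72241711 258.71357685]
```

View pics/w7.png

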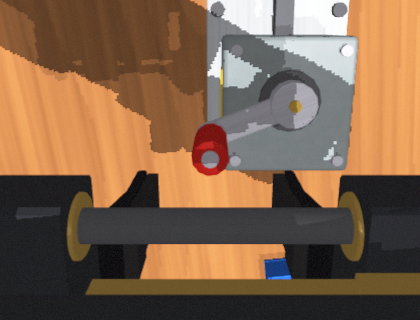

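View pics/sc7.png

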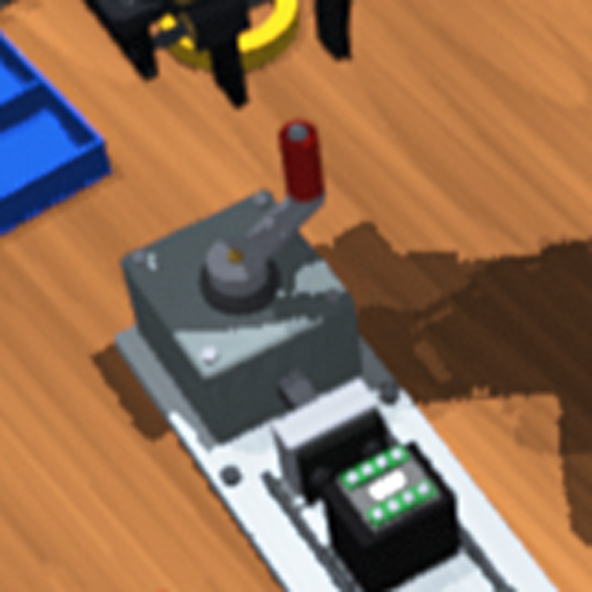

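>>> drive_tool(
  plan=[
    {"offset": [-0.3,0,0.5],"delta_rot": [0,0,0],"jaw": 5},
    {"offset": [-0.3,0,2],"delta_rot": [0,0,0],"jaw": 5},
    {"offset": [-0.3,0,3.5],"delta_rot": [0,0,0],"jaw": 5},
    {"offset": [-0.3,0,4.8],"delta_rot": [0,0,0],"jaw": 5},
    {"offset": [-0.3,0,5.6],"delta_rot": [0,0,0],"jaw": 5},
    {"offset": [-0.3,0,5.6],"delta_rot": [0,0,0],"jaw": 5},
    {"offset": [-0.3,0,5.6],"delta_rot": [0,0,0],"jaw": 5},
    {"offset": [-0.3,0,5.6],"delta_rot": [0,0,0],"jaw": 5},
  ],
)

```text
time: 9.52
position: [0.4924, -0.1946, 0.1134]
tool_rot: [0.999, -0.054, 0.001, 0.0]
ft_force: [0.6, 0.2, 0.5]
grip_width: 0.0498
```

>>> drive_tool(
  plan=[
    {"offset": [0,0,0],"delta_rot": [0,0,0],"jaw": 1.5},
    {"offset": [0,0,0],"delta_rot": [0,0,0],"jaw": 1.5},
    {"offset": [0,0,0],"delta_rot": [0,0,0],"jaw": 1.5},
    {"offset": [0,0,0],"delta_rot": [0,0,0],"jaw": 1.5},
    {"offset": [0,0,0],"delta_rot": [0,0,0],"jaw": 1.5},
    {"offset": [0,0,0],"delta_rot": [0,0,0],"jaw": 1.5},
    {"offset": [0,0,0],"delta_rot": [0,0,0],"jaw": 1.5},
    {"offset": [0,0,0],"delta_rot": [0,0,0],"jaw": 1.5},
  ],
  squeeze=20,
)

```text
time: 10.18
position: [0.4931, -0.1947, 0.113]
tool_rot: [0.999, -0.054, 0.001, 0.0]
ft_force: [2.8, 0.3, -0.9]
grip_width: 0.0211
```

```bash
cat >> h.py <<'E'
AX=np.array([.5513,-.1784]);YAW=np.radians(-6.15)
def st():
    o=get_obs(); d=o['position'][:2]-AX; l=R.from_euler('z',-YAW).apply([d[0],d[1],0]); a=np.arctan2(-l[1],l[0])
    f=R.from_euler('z',-YAW).apply(o['ft_force']); u=np.array([-np.sin(a),-np.cos(a)]); rad=np.array([np.cos(a),-np.sin(a)])
    print('t',o['time'],'a',a%(2*np.pi),np.degrees(a)%360,'r',np.hypot(*l[:2])*1000,'z',o['position'][2],'push tang',-f[:2]@u,'rad',-f[:2]@rad,'fz',f[2],'w',o['grip_width'],'yaw',R.from_quat(o['tool_rot']).as_matrix()[:2,0])
    return a
def circ(a0,a1,n=8,r=6.0,z=0):
    for k in range(1,n+1):
        a=a0+(a1-a0)*k/n; print(np.round(r*(np.cos(a)-np.cos(a0)),2),np.round(r*(np.sin(a)-np.sin(a0)),2))
E
python3 - <<'E'
from h import *
a=st(); circ(np.radians(158.3),np.radians(158.3+90))
E
```

```text
t 10.1833 a 2.761771271288475 158.23783782530953 r 60.42108182663276 z 0.1130336189186689 push tang 0.4523210381725846 rad 2.816916842110387 fz -0.9098147619456388 w 0.021141074591505923 yaw [ 0.99414351 -0.10803697]
-0.33 -1.13
-0.42 -2.3
-0.29 -3.47
0.06 -4.59
0.63 -5.62
1.39 -6.52
2.31 -7.25
3.36 -7.79
```

>>> drive_tool(
  plan=[
    {"offset": [-0.33,-1.13,0],"delta_rot": [0,0,0],"jaw": 1.5},
    {"offset": [-0.42,-2.3,0],"delta_rot": [0,0,0],"jaw": 1.5},
    {"offset": [-0.29,-3.47,0],"delta_rot": [0,0,0],"jaw": 1.5},
    {"offset": [0.06,-4.59,0],"delta_rot": [0,0,0],"jaw": 1.5},
    {"offset": [0.63,-5.62,0],"delta_rot": [0,0,0],"jaw": 1.5},
    {"offset": [1.39,-6.52,0],"delta_rot": [0,0,0],"jaw": 1.5},
    {"offset": [2.31,-7.25,0],"delta_rot": [0,0,0],"jaw": 1.5},
    {"offset": [3.36,-7.79,0],"delta_rot": [0,0,0],"jaw": 1.5},
  ],
)

```text
time: 10.85
position: [0.5338, -0.1213, 0.113]
tool_rot: [0.999, -0.053, -0.0, 0.002]
ft_force: [-0.1, -9.3, -0.8]
grip_width: 0.0208
```

Run:
```python
from h import *
a=st(); d=np.radians; circ(d(248.3),d(338.3))
```

```text
t 10.85 a 4.307792773482102 246.81834493747994 r 59.73243904350798 z 0.11302964915754657 push tang 2.773292271004895 rad 8.829666575852121 fz -0.8227707153718675 w 0.020818413293816826 yaw [ 0.99447717 -0.10495289]
1.13 -0.33
2.3 -0.42
3.47 -0.29
4.59 0.06
5.62 0.63
6.52 1.39
7.25 2.31
7.79 3.36
```

>>> drive_tool(
  plan=[
    {"offset": [1.13,-0.25,0],"delta_rot": [0,0,0],"jaw": 1.5},
    {"offset": [2.3,-0.32,0],"delta_rot": [0,0,0],"jaw": 1.5},
    {"offset": [3.47,-0.19,0],"delta_rot": [0,0,0],"jaw": 1.5},
    {"offset": [4.59,0.16,0],"delta_rot": [0,0,0],"jaw": 1.5},
    {"offset": [5.62,0.73,0],"delta_rot": [0,0,0],"jaw": 1.5},
    {"offset": [6.52,1.49,0],"delta_rot": [0,0,0],"jaw": 1.5},
    {"offset": [7.25,2.41,0],"delta_rot": [0,0,0],"jaw": 1.5},
    {"offset": [7.79,3.46,0],"delta_rot": [0,0,0],"jaw": 1.5},
  ],
)

```text
time: 11.52
position: [0.6081, -0.1605, 0.1131]
tool_rot: [0.999, -0.054, 0.0, -0.002]
ft_force: [3.7, 4.1, 1.9]
grip_width: 0.021
```

Run:
```python
from h import *
a=st(); d=np.radians; circ(d(338.3),d(338.3+90))
```

```text
t 11.5167 a 5.870045129018914 336.3288114441106 r 59.56776729972365 z 0.11308405764648136 push tang 2.8067158303129065 rad -4.794401155992666 fz 1.8990906404142787 w 0.02096476810381384 yaw [ 0.99425657 -0.1070218 ]
0.33 1.13
0.42 2.3
0.29 3.47
-0.06 4.59
-0.63 5.62
-1.39 6.52
-2.31 7.25
-3.36 7.79
```

>>> drive_tool(
  plan=[
    {"offset": [0.38,1.13,0],"delta_rot": [0,0,0],"jaw": 1.5},
    {"offset": [0.47,2.3,0],"delta_rot": [0,0,0],"jaw": 1.5},
    {"offset": [0.34,3.47,0],"delta_rot": [0,0,0],"jaw": 1.5},
    {"offset": [-0.01,4.59,0],"delta_rot": [0,0,0],"jaw": 1.5},
    {"offset": [-0.58,5.62,0],"delta_rot": [0,0,0],"jaw": 1.5},
    {"offset": [-1.34,6.52,0],"delta_rot": [0,0,0],"jaw": 1.5},
    {"offset": [-2.26,7.25,0],"delta_rot": [0,0,0],"jaw": 1.5},
    {"offset": [-3.31,7.79,0],"delta_rot": [0,0,0],"jaw": 1.5},
  ],
)

```text
time: 12.18
position: [0.5644, -0.2376, 0.1129]
tool_rot: [0.999, -0.054, -0.0, -0.0]
ft_force: [1.7, 3.0, 5.0]
grip_width: 0.021
```

Run:
```python
from h import *
a=st(); d=np.radians; circ(d(68.3),d(68.3+90))
```

```text
t 12.1833 a 1.2448860832866924 71.32671854689896 r 60.60931678321929 z 0.11293056427920589 push tang 2.3499205795402878 rad 2.515706658426408 fz 4.989143339848146 w 0.020959084985440208 yaw [ 0.99408057 -0.10864182]
-1.13 0.33
-2.3 0.42
-3.47 0.29
-4.59 -0.06
-5.62 -0.63
-6.52 -1.39
-7.25 -2.31
-7.79 -3.36
```

>>> drive_tool(
  plan=[
    {"offset": [-1.13,0.33,0],"delta_rot": [0,0,0],"jaw": 1.5},
    {"offset": [-2.3,0.42,0],"delta_rot": [0,0,0],"jaw": 1.5},
    {"offset": [-3.47,0.29,0],"delta_rot": [0,0,0],"jaw": 1.5},
    {"offset": [-4.59,-0.06,0],"delta_rot": [0,0,0],"jaw": 1.5},
    {"offset": [-5.62,-0.63,0],"delta_rot": [0,0,0],"jaw": 1.5},
    {"offset": [-6.52,-1.39,0],"delta_rot": [0,0,0],"jaw": 1.5},
    {"offset": [-7.25,-2.31,0],"delta_rot": [0,0,0],"jaw": 1.5},
    {"offset": [-7.79,-3.36,0],"delta_rot": [0,0,0],"jaw": 1.5},
  ],
)

```text
time: 12.85
position: [0.4934, -0.1959, 0.113]
tool_rot: [0.998, -0.055, 0.003, 0.001]
ft_force: [9.2, 0.2, -3.1]
grip_width: 0.0212
```

Run:
```python
from h import *
a=st(); save('w8',camera('wrist'))
s=camera('scene');save('sc8',cv2.resize(s[120:320,160:360],None,fx=3,fy=3,interpolation=cv2.INTER_CUBIC))
```

```text
t 12.85 a 2.7406315514616524 157.02662109914357 r 60.49591875711341 z 0.11304856387862766 push tang 2.4392419241327064 rad 8.923754226223833 fz -3.13782549033552 w 0.021158674071262512 yaw [ 0.99399597 -0.10926688]
```

View pics/w8.png

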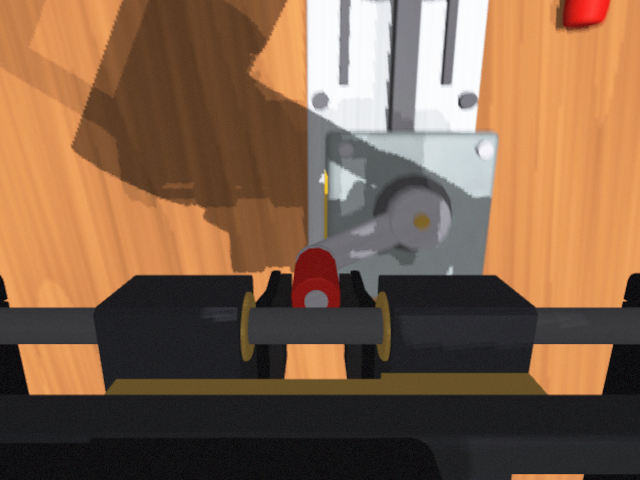

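View pics/sc8.png

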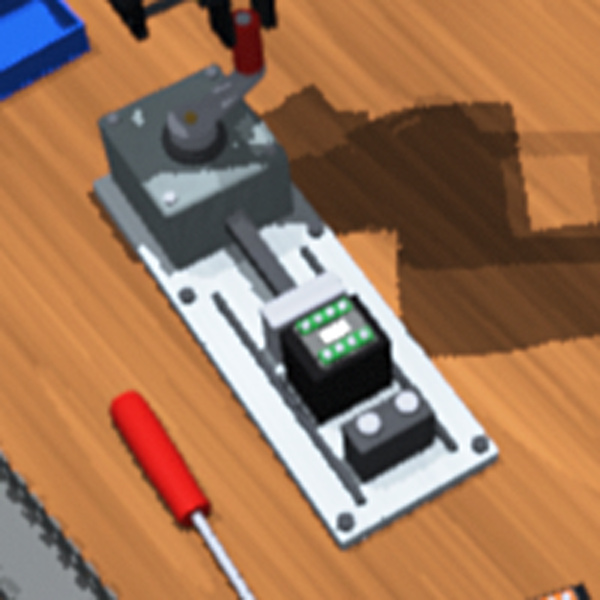

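>>> drive_tool(
  plan=[
    {"offset": [-0.28,-1.13,0],"delta_rot": [0,0,0],"jaw": 1.5},
    {"offset": [-0.37,-2.3,0],"delta_rot": [0,0,0],"jaw": 1.5},
    {"offset": [-0.24,-3.47,0],"delta_rot": [0,0,0],"jaw": 1.5},
    {"offset": [0.11,-4.57,0],"delta_rot": [0,0,0],"jaw": 1.5},
    {"offset": [0.68,-5.58,0],"delta_rot": [0,0,0],"jaw": 1.5},
    {"offset": [1.44,-6.46,0],"delta_rot": [0,0,0],"jaw": 1.5},
    {"offset": [2.36,-7.19,0],"delta_rot": [0,0,0],"jaw": 1.5},
    {"offset": [3.4,-7.72,0],"delta_rot": [0,0,0],"jaw": 1.5},
  ],
)

```text
time: 13.62
position: [0.5336, -0.1213, 0.1129]
tool_rot: [0.999, -0.054, -0.002, -0.0]
ft_force: [-1.2, -5.3, 5.8]
grip_width: 0.0209
```

Run:
```python
from h import *
a=st(); d=np.radians; circ(d(248.3),d(308.3));circ(d(308.3),d(338.3)); circ(d(338.3),d(353.3))
```

```text
t 13.6167 a 4.3041516244316425 246.6097224643105 r 59.77474977959396 z 0.11288499227890926 push tang 2.7276395338484547 rad 4.754193217789057 fz 5.835517308497689 w 0.020909102342911164 yaw [ 0.99426935 -0.10685083]
0.75 -0.24
1.52 -0.38
2.3 -0.42
3.08 -0.36
3.85 -0.2
4.59 0.06
5.29 0.42
5.94 0.87
0.3 0.25
0.58 0.53
0.85 0.82
1.09 1.12
1.32 1.45
1.52 1.78
1.7 2.13
1.86 2.49
0.07 0.18
0.13 0.37
0.19 0.56
0.24 0.75
0.29 0.94
0.33 1.13
0.36 1.32
0.38 1.52
```

Next 60° (jaw +8 mm), to a total of about 668°.

>>> drive_tool(
  plan=[
    {"offset": [0.75,-0.22,0],"delta_rot": [0,0,0],"jaw": 1.5},
    {"offset": [1.53,-0.34,0],"delta_rot": [0,0,0],"jaw": 1.5},
    {"offset": [2.32,-0.38,0],"delta_rot": [0,0,0],"jaw": 1.5},
    {"offset": [3.1,-0.32,0],"delta_rot": [0,0,0],"jaw": 1.5},
    {"offset": [3.87,-0.16,0],"delta_rot": [0,0,0],"jaw": 1.5},
    {"offset": [4.61,0.1,0],"delta_rot": [0,0,0],"jaw": 1.5},
    {"offset": [5.31,0.46,0],"delta_rot": [0,0,0],"jaw": 1.5},
    {"offset": [5.97,0.91,0],"delta_rot": [0,0,0],"jaw": 1.5},
  ],
)

```text
time: 14.28
position: [0.5918, -0.1348, 0.1129]
tool_rot: [0.999, -0.054, -0.002, -0.002]
ft_force: [-1.6, 1.2, 7.9]
grip_width: 0.0212
```

Run:
```python
from h import *
a=st()
s=camera('scene');save('sc9',cv2.resize(s[190:290,240:340],None,fx=6,fy=6,interpolation=cv2.INTER_CUBIC))
```

```text
t 14.2833 a 5.353253378394621 306.71882524616126 r 59.516796386061294 z 0.11288421900844663 push tang 2.0129105921497366 rad 0.21386220362304684 fz 7.949203341344773 w 0.02116554828393777 yaw [ 0.99417291 -0.10769747]
```

View pics/sc9.png

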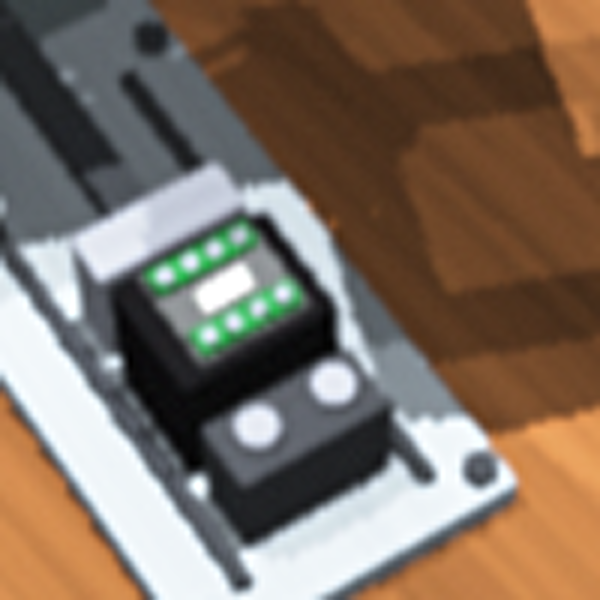

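>>> drive_tool(
  plan=[
    {"offset": [0.3,0.25,0],"delta_rot": [0,0,0],"jaw": 1.5},
    {"offset": [0.58,0.53,0],"delta_rot": [0,0,0],"jaw": 1.5},
    {"offset": [0.85,0.82,0],"delta_rot": [0,0,0],"jaw": 1.5},
    {"offset": [1.09,1.12,0],"delta_rot": [0,0,0],"jaw": 1.5},
    {"offset": [1.32,1.45,0],"delta_rot": [0,0,0],"jaw": 1.5},
    {"offset": [1.52,1.78,0],"delta_rot": [0,0,0],"jaw": 1.5},
    {"offset": [1.7,2.13,0],"delta_rot": [0,0,0],"jaw": 1.5},
    {"offset": [1.86,2.49,0],"delta_rot": [0,0,0],"jaw": 1.5},
  ],
)

```text
time: 15.0
position: [0.6085, -0.1615, 0.1129]
tool_rot: [0.999, -0.054, -0.001, -0.002]
ft_force: [0.6, 2.8, 6.9]
grip_width: 0.0215
```

Run:
```python
from h import *
a=st()
s=camera('scene');save('sc10',cv2.resize(s[190:290,240:340],None,fx=6,fy=6,interpolation=cv2.INTER_CUBIC))
d=np.radians;circ(d(338.3),d(353.3)); circ(d(338.3),d(348.3))
```

```text
t 15.0 a 5.888796540738817 337.4031881955732 r 59.63276553902924 z 0.11293108185654041 push tang 2.5494054104471995 rad -1.333515889914732 fz 6.913766434150751 w 0.02147229554482897 yaw [ 0.99415339 -0.10795276]
0.07 0.18
0.13 0.37
0.19 0.56
0.24 0.75
0.29 0.94
0.33 1.13
0.36 1.32
0.38 1.52
0.05 0.12
0.09 0.25
0.13 0.37
0.17 0.49
0.21 0.62
0.24 0.75
0.27 0.87
0.3 1.0
```

View pics/sc10.png

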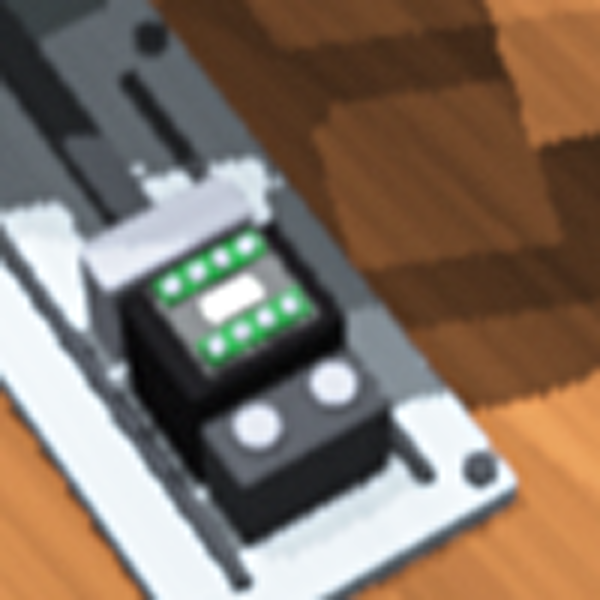

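>>> drive_tool(
  plan=[
    {"offset": [0.07,0.18,0],"delta_rot": [0,0,0],"jaw": 1.5},
    {"offset": [0.13,0.37,0],"delta_rot": [0,0,0],"jaw": 1.5},
    {"offset": [0.19,0.56,0],"delta_rot": [0,0,0],"jaw": 1.5},
    {"offset": [0.24,0.75,0],"delta_rot": [0,0,0],"jaw": 1.5},
    {"offset": [0.29,0.94,0],"delta_rot": [0,0,0],"jaw": 1.5},
    {"offset": [0.33,1.13,0],"delta_rot": [0,0,0],"jaw": 1.5},
    {"offset": [0.36,1.32,0],"delta_rot": [0,0,0],"jaw": 1.5},
    {"offset": [0.38,1.52,0],"delta_rot": [0,0,0],"jaw": 1.5},
  ],
)

```text
time: 15.72
position: [0.611, -0.1766, 0.1129]
tool_rot: [0.999, -0.054, -0.001, -0.003]
ft_force: [1.4, 4.6, 7.0]
grip_width: 0.0208
```

Run:
```python
from h import *
a=st()
s=camera('scene');save('sc11',cv2.resize(s[190:290,240:340],None,fx=6,fy=6,interpolation=cv2.INTER_CUBIC))
d=np.radians;
for a in (353.3,363.3,368.3,373.3): print(a);circ(d(a),d(a+10),4)
```

```text
t 15.7167 a 6.14570072062817 352.1227134425028 r 59.730265057089625 z 0.11293138998037999 push tang 4.52747151869814 rad -1.5072917559717347 fz 6.969420646811959 w 0.020847285987962608 yaw [ 0.99411626 -0.10830789]
353.3
0.02 0.26
0.04 0.52
0.04 0.78
0.03 1.05
363.3
-0.02 0.26
-0.05 0.52
-0.1 0.78
-0.15 1.03
368.3
-0.04 0.26
-0.1 0.51
-0.16 0.77
-0.24 1.02
373.3
-0.07 0.25
-0.14 0.5
-0.23 0.75
-0.33 0.99
```

View pics/sc11.png

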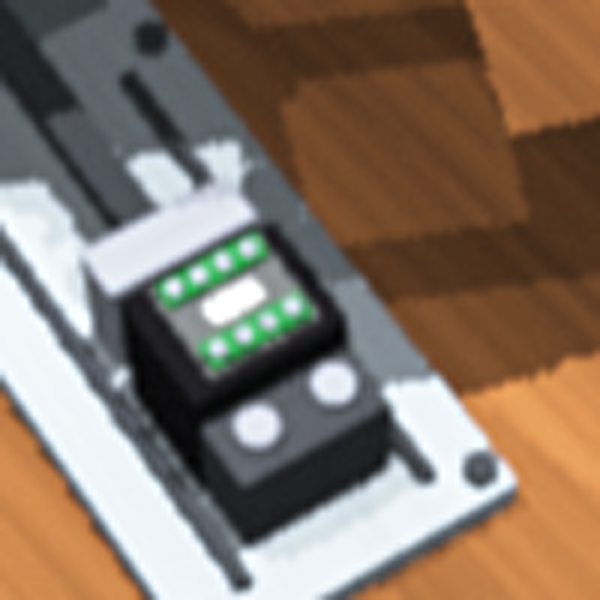

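>>> drive_tool(
  plan=[
    {"offset": [0,0,0],"delta_rot": [0,0,0],"jaw": 1.5},
    {"offset": [0,0,0],"delta_rot": [0,0,0],"jaw": 1.5},
    {"offset": [0,0,0],"delta_rot": [0,0,0],"jaw": 1.5},
    {"offset": [0,0,0],"delta_rot": [0,0,0],"jaw": 1.5},
    {"offset": [0,0,0],"delta_rot": [0,0,0],"jaw": 1.5},
    {"offset": [0,0,0],"delta_rot": [0,0,0],"jaw": 1.5},
    {"offset": [0,0,0],"delta_rot": [0,0,0],"jaw": 1.5},
    {"offset": [0,0,0],"delta_rot": [0,0,0],"jaw": 1.5},
  ],
)

```text
time: 16.43
position: [0.611, -0.177, 0.1129]
tool_rot: [0.999, -0.054, -0.001, -0.002]
ft_force: [2.1, 2.4, 6.1]
grip_width: 0.0211
```

Run:
```python
from h import *
a=st()
```

```text
t 16.4333 a 6.152294651221266 352.50051783588935 r 59.75638114764254 z 0.11294807705241576 push tang 2.3699977515232344 rad -2.2045965437395356 fz 6.090110225084895 w 0.021121439599969857 yaw [ 0.99414302 -0.10806512]
```

>>> drive_tool(
  plan=[
    {"offset": [0,0.04,0],"delta_rot": [0,0,0],"jaw": 1.5},
    {"offset": [0.01,0.08,0],"delta_rot": [0,0,0],"jaw": 1.5},
    {"offset": [0.01,0.12,0],"delta_rot": [0,0,0],"jaw": 1.5},
    {"offset": [0.01,0.16,0],"delta_rot": [0,0,0],"jaw": 1.5},
    {"offset": [0.02,0.2,0],"delta_rot": [0,0,0],"jaw": 1.5},
    {"offset": [0.02,0.24,0],"delta_rot": [0,0,0],"jaw": 1.5},
    {"offset": [0.02,0.28,0],"delta_rot": [0,0,0],"jaw": 1.5},
    {"offset": [0.02,0.32,0],"delta_rot": [0,0,0],"jaw": 1.5},
  ],
)

```text
time: 17.1
position: [0.611, -0.1793, 0.1129]
tool_rot: [0.999, -0.054, -0.0, -0.003]
ft_force: [2.1, 4.8, 6.0]
grip_width: 0.021
```

Run:
```python
from h import *
a=st()
s=camera('scene');save('sc12',cv2.resize(s[190:290,240:340],None,fx=6,fy=6,interpolation=cv2.INTER_CUBIC))
```

```text
t 17.1 a 6.191512442887919 354.7475317802119 r 59.74323092481262 z 0.11293336802694831 push tang 4.866904301158016 rad -2.0666381615769533 fz 6.033920622780619 w 0.021015148413050647 yaw [ 0.99411419 -0.10833096]
```

View pics/sc12.png

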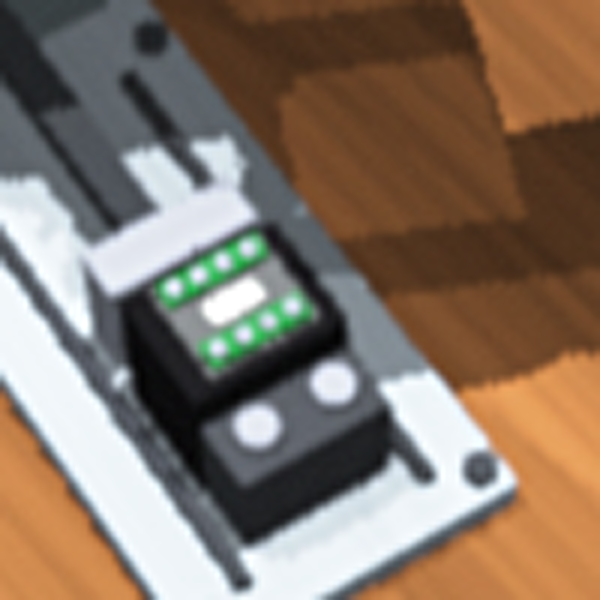

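>>> drive_tool(
  plan=[
    {"offset": [0,0,0],"delta_rot": [0,0,0],"jaw": 4},
    {"offset": [0,0,0],"delta_rot": [0,0,0],"jaw": 4},
    {"offset": [0,0,0],"delta_rot": [0,0,0],"jaw": 4},
    {"offset": [0,0,0],"delta_rot": [0,0,0],"jaw": 4},
    {"offset": [0,0,0],"delta_rot": [0,0,0],"jaw": 4},
    {"offset": [0,0,-1],"delta_rot": [0,0,0],"jaw": 4},
    {"offset": [0,0,-3],"delta_rot": [0,0,0],"jaw": 4},
    {"offset": [0,0,-6],"delta_rot": [0,0,0],"jaw": 4},
  ],
)

```text
time: 17.82
position: [0.6084, -0.1824, 0.171]
tool_rot: [0.999, -0.054, -0.003, -0.001]
ft_force: [-0.4, 0.2, -0.3]
grip_width: 0.04
```

>>> drive_tool(
  plan=[
    {"offset": [-0.2,-1,-2],"delta_rot": [0,0,0],"jaw": 5},
    {"offset": [-0.5,-4,-4],"delta_rot": [0,0,0],"jaw": 5},
    {"offset": [-1,-8,-6],"delta_rot": [0,0,0],"jaw": 5},
    {"offset": [-2,-12,-7],"delta_rot": [0,0,0],"jaw": 5},
    {"offset": [-4,-16,-7],"delta_rot": [0,0,0],"jaw": 5},
    {"offset": [-5,-18,-7],"delta_rot": [0,0,0],"jaw": 5},
    {"offset": [-5,-18,-7],"delta_rot": [0,0,0],"jaw": 5},
    {"offset": [-5,-18,-7],"delta_rot": [0,0,0],"jaw": 5},
  ],
)

```text
time: 18.48
position: [0.5797, 0.0026, 0.2438]
tool_rot: [0.999, -0.053, 0.0, 0.0]
ft_force: [-0.9, 0.2, 0.3]
grip_width: 0.0501
```

Run:
```python
from h import *
o=get_obs();print(o['position'],o['ft_force']); w=camera('wrist'); save('w13',w)
s=camera('scene');save('sc13',cv2.resize(s[120:320,160:360],None,fx=3,fy=3,interpolation=cv2.INTER_CUBIC))
t=camera('top'); save('top13',t)
```

```text
[0.57972675 0.0025795  0.2438004 ] [-0.86867153  0.22311459  0.26499674]
```

View pics/w13.png

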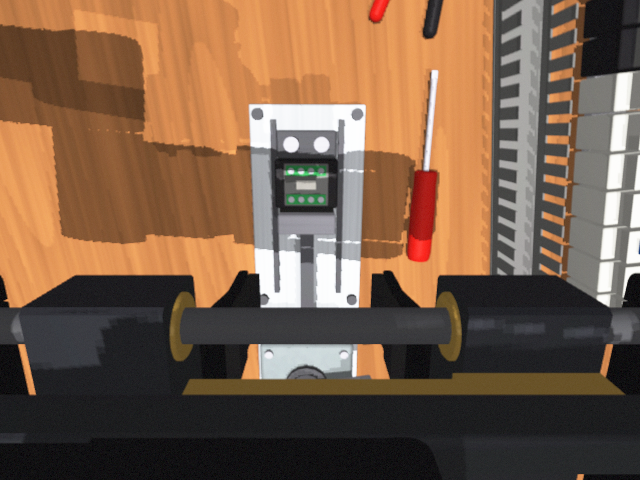

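View pics/sc13.png

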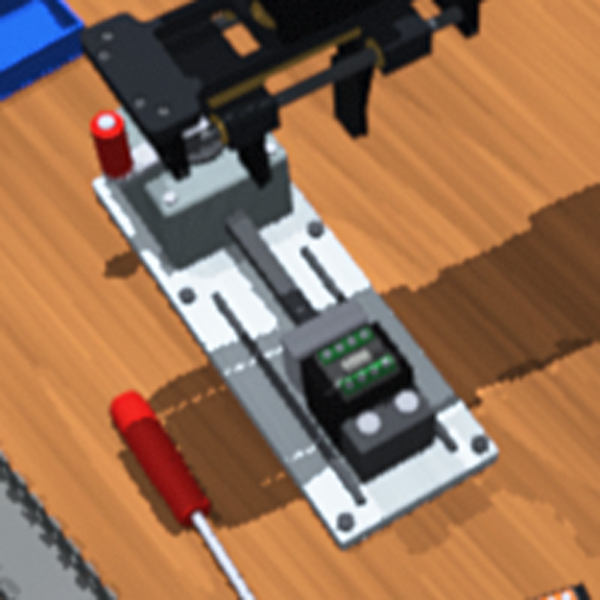

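Run:
```python
from h import *
im=cv2.imread('pics/w13.png')[120:245,250:365]
cv2.imwrite('pics/w13c.png',cv2.resize(im,None,fx=4.8,fy=4.8,interpolation=cv2.INTER_CUBIC))
```

```text
(no output)
```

View pics/w13c.png

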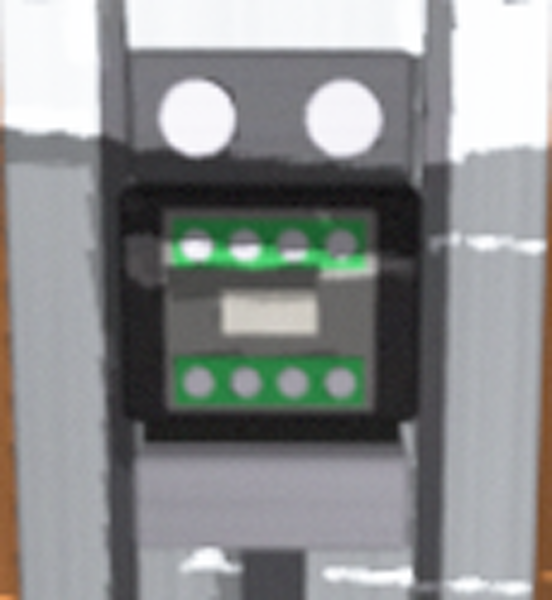

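Run:
```python
from h import *
print(hand_in(), get_obs()['time'])
```

```text
the job is handed in; nothing more can be done
the job is handed in; nothing more can be done
```

The green-strip module is upright on the bed, clamped between the jaw and the end stop. I let go of the crank and handed the job in at about 18.6 s of the allowed 72 s.

- **Placing:** I gripped the module across its 58 mm and corrected about 1.5 mm sideways from the wrist view. I then set it down between the ribs, just in front of the jaw.
- **Clamping:** I turned the crank clockwise by its red grip, about 9.7 rad in all. Turning freely took 2.0–2.8 N of push. At the end the push rose to 4.5 N and then 4.9 N while the module no longer moved, about 2.4 N over free turning. I stopped there.
- **Last checks:** After release the wrist and scene pictures show the module square against the end stop, with no visible gap and the jaw behind it. The gripper was clear with about 0 N on it. I never touched the two other modules.
- **Disagreements:**
  - My first measurement of the module from the top camera was about 4 mm off in y. I corrected it with the wrist camera before grasping.
  - The crank tightened about 0.9 rad earlier than I had worked out from the top picture. I put this down to the jaw's rubber face standing ahead of the edge I had measured.
  - In a standstill between the last two steps the push dropped back to 2.4 N, so the tightening shows only in readings taken while turning. The jaw force itself, roughly 18 N, is inferred from the push rather than measured.

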